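# Load the kitchen warming plate and set its guarded dial

### The arm

A 7-joint arm with a two-finger parallel gripper is mounted at the origin on the work surface. World frame = base frame: x ahead of the robot, y to its left, z up, the work surface at z = 0. Lengths are in m, angles in rad, forces in N, time in s.
With the tool pointing down it reaches from about 0.4 to 0.85 m from the base axis. Payload 10.4 kg.
Tool frame: the origin (TCP) lies at the very end of the fingers, on their centre line; the grasp point (between the pads) lies 19 mm behind it; z points along the fingers, y is the line along which they close (so a half turn about z gives the same grasp; the last joint's range is limited). The gripper opens to 85 mm and grips with 20 to 120 N. Pads are 22 mm wide; open, the fingers measure 114 mm over their backs; the gripper's body (76 mm by 85 mm) begins 54 mm behind the grasp point. The pads swing forward as they close: fully open they stand 13 mm farther back than shut.
Start: joints at [-0.023, 0.332, -0.065, 1.46, 0.022, 1.35, -0.088], TCP at [0.625, 0, 0.231] pointing down, gripper open.
Joint ranges: [-2.6, 2.6], [-0.5, 2.12], [-1.47, 1.34], [0.16, 2.42], [-1.27, 4.41], [0.06, 2.06], [-2.6, 2.6]. Speed limits (rad/s): [2.22, 2.22, 2.79, 2.79, 3.14, 3.14, 3.14].

### API

Orientations are given as a unit quaternion [x, y, z, w].
In Python, from workcell import manip, optics gives the robot as it stands.
- The arm moves only by the tool jog_arm, never from a script. Its arguments are lists of equal length, an entry for each row: "dr": the turn, a rotation vector about the tool's x, y, z normalised to -1 to 1, where 1 is 4 degrees, a list of three; "translation": the shift along the tool's x, y, z normalised to -1 to 1, where 1 is 0.025 m, a list of three; "jaw": the opening, from 0 (shut) to 1 (fully open). A call has 1 to 10 rows; each row shifts and turns the commanded pose from where the row before left it, along the tool's axes as they then stand; what a row does not reach is not made up. A row lasts 1/10 s, in which the tool goes at most 50 mm and 8.59 degrees, less where a joint would pass 70% of its speed; a pose out of reach is approached as far as the arm can. A call with a number of a shift or a turn outside -1 to 1 is refused whole. A call with a gripper value outside its range is refused whole. The fingers move at their own pace and stop on an object; "squeeze" is the grip in N (left out, the last holds). Time passes only in rows, so rows that do not move let the fingers close. It gives the time, the measured TCP pose, the force, the opening and the grip force at its end, in the units of the state.
- manip.get_obs(): the state, without advancing time (a new reading comes with each control period).
- optics.camera(name): name is "scene" or "side" or "wrist"; returns a dict with "color" (480x640x3 uint8, red, green, blue), "mtx" (3x3 intrinsics, pixels), "R" (3x3) and "t" (3): a world point X has camera coordinates R X + t. Camera axes: x right, y down, z forward; pixel columns grow to the right and rows downward; lengths in m; the calibration is good to about 2 mm. The wrist camera is an equidistant fisheye: a pixel r from the principal point sees the ray r / f radians off the axis. A picture is of the moment at which its call begins. There is no depth.
- manip.hand_in(): hands the job in; it is judged then, once.
The state is a dict: "clock": time; "joint_pos": joint angles; "joint_velocities": joint speeds; "tau": joint torques, N m; "position": TCP position; "ee_rot": TCP orientation; "ft_force": force on the tool from outside, world axes, zero at the start; "torque": the same for the moment, N m; "grip_width": opening from 0.0 (shut) to 1.0 (fully open); "grasp_force": force on a finger pad.
Only numpy, scipy, OpenCV 4.12 (cv2) and the standard library are available. Lean on these libraries where they do the work, as an engineer would, in place of code of your own. Each camera call takes 0.05 s, during which the arm holds its last target. There are 200 camera calls.

### The job

Get the warming plate going with the jars: first turn the dial down inside its guard to the red off mark. With it still off, put the wooden pepper mill back upright on the round wooden tray and stand every jar upright on the black plate, well away from the plate's ends, blue label squarely facing the grey reader bar and within 3 cm of it. Only then turn the dial to the green mark, and leave the bottle, the crock and the bowl where they are.

Things in the scene. Friction and masses are not known exactly. Their poses are not given: they have to be found in the camera images.
- warmer: Fixed appliance, long along its y. Origin: centre of its plate's underside, on the counter; x away from the robot, z up; yaw within 0.1 rad of the world. Black flat plate: x -65..65, y -210..210 mm, top at z 14. Along the far edge a grey reader bar: x 65..95, y -210..210, top z 34. Past the plate's +y end a white dial housing: x -62..62, y 212..332, top z 20.
- reader (a point): Middle of the reader bar's near face, a dark green window (x 65, y 0, z 23 mm in the warmer's frame, same axes): jars' labels face it when they point along its +x.
- guard (a point): Centre of the guard's mouth: a round upright steel wall on the housing round the dial, inner radius 46, outer 52, from z 20 up to this point at z 62 mm; at x 0, y 272 in the warmer's frame. Fingers reach the dial from above only, part closed: a gripper opened wide does not fit in.
- dial (a joint): Dial angle, rad: 0 at the red mark (off, hard stop), grows clockwise seen from above, 1.2 at the green mark, stop at 2.6; small grey dots every 0.4. Stays where it is left; friction about 0.05 N m. At 0 the orange pointer points along the warmer's -x (to the robot), at 1.57 along its +y.
- dial_grip (a point): On the dial's vertical axis, where to grip: z 44 mm in the warmer's frame, 24 above the housing's top. The dial is a black disc of radius 23 with a grip bar across, 46 long, 14 wide, z 28 to 52 mm (10 below the guard's rim), which runs along the pointer: the orange half of the bar's top. The point turns with the dial: its -x is the pointer.
- tray: Fixed round wooden tray, outer radius 95, rim 20 high, flat floor 10 mm above the counter within radius 84. Origin: centre of its underside.
- mill: Loose upright wooden pepper mill, round, diameter 50, 125 high (steel ring at 85), 0.25 kg or so. Origin: centre of its underside; z up along it. It starts standing on the black plate.
- jar0: Loose upright round jar (amber glass) with white lid, diameter 62, 70 high, about 0.25 kg, heavy base; may be absent. Origin: centre of its underside, z up; its x axis points out through its blue label, a vertical blue strip 22 wide on its side that goes on as a blue stripe over the lid from the rim to the centre.
- jar0_label (a point): Middle of the blue label of jar0: 32 mm out from the jar's axis along its x, 28 mm above its base.
- jar1: Loose upright round jar (terracotta) with white lid, diameter 62, 70 high, about 0.25 kg, heavy base; may be absent. Origin: centre of its underside, z up; its x axis points out through its blue label, a vertical blue strip 22 wide on its side that goes on as a blue stripe over the lid from the rim to the centre.
- jar1_label (a point): Middle of the blue label of jar1: 32 mm out from the jar's axis along its x, 28 mm above its base.
- jar2: Loose upright round jar (green glass) with white lid, diameter 62, 70 high, about 0.25 kg, heavy base; may be absent. Origin: centre of its underside, z up; its x axis points out through its blue label, a vertical blue strip 22 wide on its side that goes on as a blue stripe over the lid from the rim to the centre.
- jar2_label (a point): Middle of the blue label of jar2: 32 mm out from the jar's axis along its x, 28 mm above its base.
- jar3: Loose upright round jar (yellow) with white lid, diameter 62, 70 high, about 0.25 kg, heavy base; may be absent. Origin: centre of its underside, z up; its x axis points out through its blue label, a vertical blue strip 22 wide on its side that goes on as a blue stripe over the lid from the rim to the centre.
- jar3_label (a point): Middle of the blue label of jar3: 32 mm out from the jar's axis along its x, 28 mm above its base.
- bottle: Loose cream bottle, a bystander: diameter 72, 140 high. Origin under its centre.
- crock: Loose white utensil crock with wooden spoons, a bystander: diameter 110, 250 high with the spoons. Origin under its centre.
- bowl: Loose small blue bowl, a bystander: diameter 96, 40 high. Origin under its centre.
Things that resemble listed ones, but are neither listed nor needed, are in the scene too. Leave any pink or purple look-alike of the jar0 alone.

How it is judged:
On the way, in this order (a step that is already met when the one before it is completed fails the run):
1. The dial is turned to the red off mark (value of joint dial below 0.17 rad), for 0.3 s.
2. With the dial still off, the mill stands on the tray and every jar stands on the plate, label facing the reader (value of joint dial below 0.17 rad and horizontal distance between mill and tray below 0.062 m and z of mill in the frame of tray below 0.02 m and angle between each of mill, jar0, jar1, jar2, jar3's own z axis and vertical below 0.1 rad and x of jar0_label in the frame of reader between -0.035 and 0.006 m and angle between the x axis of each of jar0, jar1, jar2, jar3 and the x axis of warmer, either way round below 0.26 rad and y of jar0 in the frame of warmer between -0.2 and 0.2 m and z of jar0 in the frame of warmer between 0.009 and 0.02 m and x of jar1_label in the frame of reader between -0.035 and 0.006 m and y of jar1 in the frame of warmer between -0.2 and 0.2 m and z of jar1 in the frame of warmer between 0.009 and 0.02 m and x of jar2_label in the frame of reader between -0.035 and 0.006 m and y of jar2 in the frame of warmer between -0.2 and 0.2 m and z of jar2 in the frame of warmer between 0.009 and 0.02 m and x of jar3_label in the frame of reader between -0.035 and 0.006 m and y of jar3 in the frame of warmer between -0.2 and 0.2 m and z of jar3 in the frame of warmer between 0.009 and 0.02 m), for 0.3 s.
3. The dial is turned to the green mark (value of joint dial between 1.03 and 1.37 rad), for 0.3 s.
At the end, for the whole second after the job is handed in: Dial at 1.2 within 0.17 rad (green); mill upright on the tray, within 62 mm of its centre; every jar present upright on the black plate, within 200 mm of its middle lengthwise, label within 35 mm of the reader bar and facing it within 0.26 rad; all at rest (all of step 3 and horizontal distance between mill and tray below 0.062 m and z of mill in the frame of tray below 0.02 m and angle between each of mill, jar0, jar1, jar2, jar3's own z axis and vertical below 0.1 rad and x of jar0_label in the frame of reader between -0.035 and 0.006 m and angle between the x axis of each of jar0, jar1, jar2, jar3 and the x axis of warmer, either way round below 0.26 rad and y of jar0 in the frame of warmer between -0.2 and 0.2 m and z of jar0 in the frame of warmer between 0.009 and 0.02 m and x of jar1_label in the frame of reader between -0.035 and 0.006 m and y of jar1 in the frame of warmer between -0.2 and 0.2 m and z of jar1 in the frame of warmer between 0.009 and 0.02 m and x of jar2_label in the frame of reader between -0.035 and 0.006 m and y of jar2 in the frame of warmer between -0.2 and 0.2 m and z of jar2 in the frame of warmer between 0.009 and 0.02 m and x of jar3_label in the frame of reader between -0.035 and 0.006 m and y of jar3 in the frame of warmer between -0.2 and 0.2 m and z of jar3 in the frame of warmer between 0.009 and 0.02 m and linear speed of each of jar0, jar1, jar2, jar3, mill below 0.03 m/s); the robot touches nothing.
It fails at once if The bottle is pushed out of its place (more than 30 mm) (distance of bottle from where it was at the start of the episode above 0.03 m).
It fails at once if The crock is pushed out of its place (more than 30 mm) (distance of crock from where it was at the start of the episode above 0.03 m).
It fails at once if The bowl is pushed out of its place (more than 30 mm) (distance of bowl from where it was at the start of the episode above 0.03 m).
Of jar0, jar1, jar2, jar3 only 2 to 4 are there at a start; the rules pass over those that are not, and their reading is None.
At some moment in a run one of jar0, jar1, jar2, jar3 may be knocked a few centimetres aside while the robot is not near it.
It also fails if it takes over 210 s, if anything falls off the work surface, if the arm or the gripper's body presses on something with over 40 N, if the wrist force passes 120 N, or if a joint passes its speed limit or range.

## Working session

There is one attempt and no reset: what is moved stays moved. The work goes in short steps, Python scripts to look and compute and a tool call to move; the robot and the scene stay as the last step left them, time stands still between calls to the robot, and variables do not carry over. Pictures are saved under pics/ and viewed, at most 14 in all, crops included, and the job is handed in when it is done.

Besides the shell and the picture viewer there is one more tool, called as name(argument=value, ...), one argument or row to a line, values as JSON. jog_arm: Moves the arm, as the interface text tells. Scaled input: -1 to 1 covers 0.025 m each way for a shift and 4 degrees each way for a turn. Its arguments: {"type":"object","properties":{"dr":{"type":"array","items":{"type":"array","items":{"type":"number"}}},"translation":{"type":"array","items":{"type":"array","items":{"type":"number"}}},"jaw":{"type":"array","items":{"type":"number"}},"squeeze":{"type":"number"}},"required":["dr","translation","jaw"]}

```bash
mkdir -p pics; cat > h.py <<'E'
import numpy as np, cv2, pickle
from workcell import manip, optics
def snap(n,f):
    c=optics.camera(n); pickle.dump(c,open(f'pics/{f}.pkl','wb'))
    cv2.imwrite(f'pics/{f}.png',c['color'][:,:,::-1]); return c
def load(f): return pickle.load(open(f'pics/{f}.pkl','rb'))
def ray(c,u,v,fish=False):
    K=np.array(c['mtx']);x=(u-K[0,2])/K[0,0];y=(v-K[1,2])/K[1,1]
    if fish:
        r=np.hypot(x,y); d=np.array([x/r*np.sin(r),y/r*np.sin(r),np.cos(r)]) if r>1e-9 else np.array([0,0,1.])
    else: d=np.array([x,y,1.])
    R=np.array(c['R']);t=np.array(c['t']); return -R.T@t, R.T@d
def atz(c,u,v,z,fish=False):
    o,d=ray(c,u,v,fish); return o+d*(z-o[2])/d[2]
def proj(c,X,fish=False):
    p=np.array(c['R'])@np.array(X)+np.array(c['t']);K=np.array(c['mtx'])
    if fish:
        rr=np.hypot(p[0],p[1]);th=np.arctan2(rr,p[2]);q=p[:2]/rr*th
    else: q=p[:2]/p[2]
    return np.array([K[0,0]*q[0]+K[0,2],K[1,1]*q[1]+K[1,2]])
E
python3 - <<'E'
from h import *
for n in ['scene','side','wrist']:
    c=snap(n,n+'0'); print(n,c['mtx'],-np.array(c['R']).T@c['t'],np.array(c['R']).round(2).tolist())
print(manip.get_obs())
E
```

```text
scene [[535.38186189   0.         312.05945937]
 [  0.         535.38186189 248.59395783]
 [  0.           0.           1.        ]] [1.15459215 0.01818613 0.95921791] [[0.02, 1.0, -0.01], [0.79, -0.03, -0.61], [-0.61, 0.0, -0.79]]
side [[470.63702516   0.         329.75137244]
 [  0.         470.63702516 231.96620192]
 [  0.           0.           1.        ]] [0.12375533 0.70924425 0.94407958] [[-0.89, -0.45, 0.0], [-0.33, 0.66, -0.67], [0.3, -0.6, -0.74]]
wrist [[371.64829954   0.         323.64257598]
 [  0.         371.64829954 247.99579704]
 [  0.           0.           1.        ]] [0.62496264 0.06672411 0.37293565] [[1.0, -0.0, -0.0], [-0.0, -0.96, 0.26], [-0.0, -0.26, -0.96]]
{'clock': 0.15, 'joint_pos': array([-0.02258099,  0.33271045, -0.06473818,  1.4607667 ,  0.02161425,
        1.34990908, -0.08850836]), 'joint_velocities': array([ 1.08869309e-03, -1.54757307e-03, -3.51323783e-04, -2.80552160e-03,
       -1.07080499e-04,  2.36108666e-04, -4.06297575e-05]), 'tau': array([ 1.13752249e-03, -6.25829744e+01,  4.95374459e-02, -3.91853535e+01,
        1.63436425e-02,  7.44175835e-03, -2.63868424e-05]), 'position': array([6.24703619e-01, 5.41235851e-06, 2.30700213e-01]), 'ee_rot': array([ 7.07096363e-01,  7.07116986e-01, -4.05337365e-04, -3.69815624e-04]), 'ft_force': array([ 1.98364555,  0.56259589, -0.51052034]), 'torque': array([-0.00856536, -0.00795575, -0.02504508]), 'grasp_force': 0.0, 'grip_width': 1.00111106505661}
```

View pics/scene0.png

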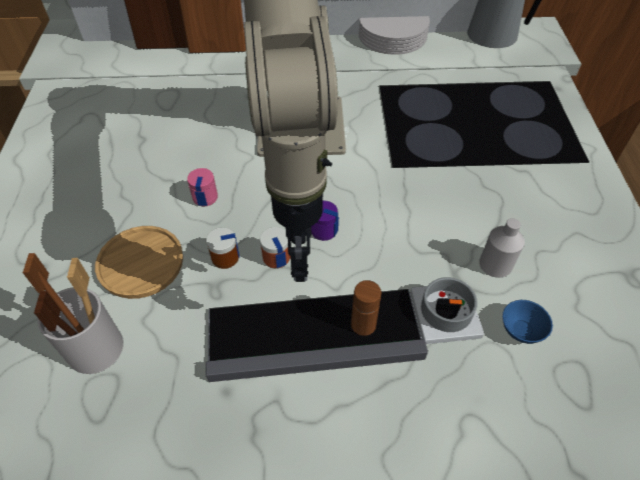

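View pics/side0.png

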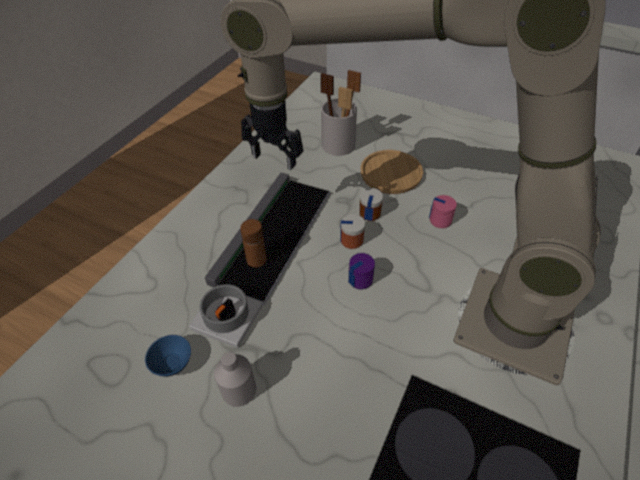

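View pics/wrist0.png

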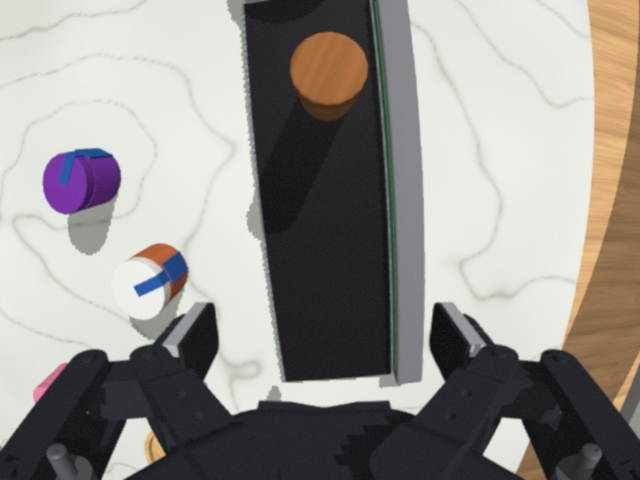

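The scene picture shows the plate with the mill at (366,308), the guard and dial at (449,303), the tray at (139,262), and an amber jar at (223,248) and a terracotta jar at (275,248). The purple (322,220) and pink (203,187) decoys are there too, and no green or yellow jar is visible. The side and wrist views agree.

```bash
python3 - <<'E'
from h import *
a=cv2.imread('pics/scene0.png')
l=cv2.resize(a[205:385,195:490],None,fx=2.7,fy=2.7,interpolation=3)
cv2.imwrite('pics/c1.png',l)
b=cv2.imread('pics/side0.png')
p=cv2.resize(b[270:345,180:280],(560,420),interpolation=3); 
q=cv2.resize(a[215:290,180:300],(672,420),interpolation=3)
q2=cv2.resize(a[270:350,400:500],(400,320),interpolation=3)
q3=cv2.resize(b[270:350,180:280],(400,320),interpolation=3)
q4=cv2.resize(b[180:260,320:420],(350,280),interpolation=3)
q5=cv2.resize(a[215:295,200:300],(350,280),interpolation=3)
z=np.zeros((600,800,3),np.uint8);z[:320,:400]=q2;z[:320,400:]=q3;z[320:,:350]=q4;z[320:,400:750]=q5
cv2.imwrite('pics/c2.png',z)
E
```

```text
(no output)
```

View pics/c1.png

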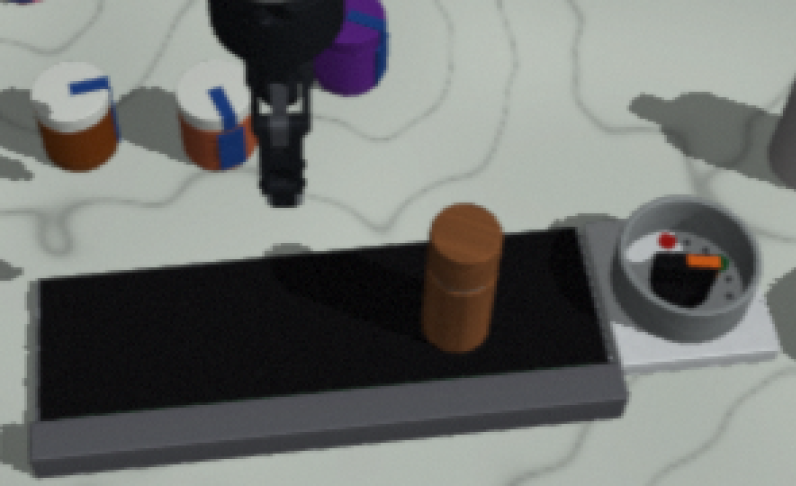

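View pics/c2.png

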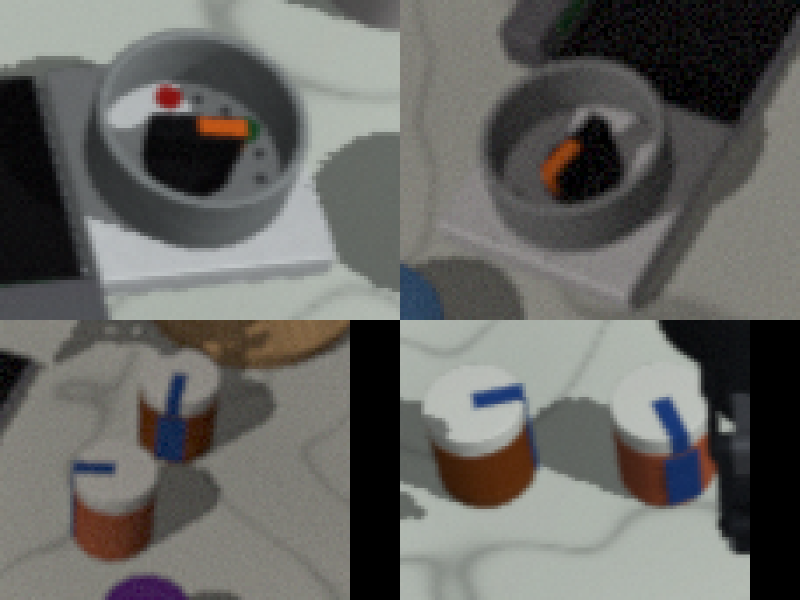

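The crops show:
- The dial pointer points at roughly world +y, past the green mark.
- The amber label points roughly +y.
- The terracotta label points mostly +x.

Next I'll turn these pixels into poses.

```bash
cat > m.py <<'E'
from h import *
s=load('scene0');d=load('side0')
C=lambda u,v:(u/2.7+195,v/2.7+205)
np.set_printoptions(precision=4,suppress=True)
def line(a,b,z,c=s):
    A=atz(c,*a,z);B=atz(c,*b,z);return A,B,np.arctan2(-(B-A)[0],(B-A)[1]),np.linalg.norm(B-A)
print('near',line(C(38,280),C(577,228),.014))
print('bar',line(C(37,462),C(625,403),.034))
print('guard scene',[atz(s,*C(*p),.062) for p in [(614,255),(760,255),(687,195)]])
q2=lambda u,v:(u/4+400,v/4+270)
q3=lambda u,v:((u-400)/4+180,v/4+270)
for c,a,b in[(s,q2(197,126),q2(249,128)),(d,q3(578,148),q3(551,185))]:
    A=atz(c,*a,.052);B=atz(c,*b,.052);print('dial',A,B,np.degrees(np.arctan2((B-A)[1],(B-A)[0])))
q5=lambda u,v:((u-400)/3.5+200,(v-320)/3.5+215)
q4=lambda u,v:((u)/3.5+320,(v-320)/3.5+180)
for n,c,a,b in[('amb',s,q5(474,401),q5(523,390)),('amb',d,q4(180,377),q4(173,416)),('ter',s,q5(660,403),q5(680,447)),('ter',d,q4(115,467),q4(75,467))]:
    A=atz(c,*a,.07);B=atz(c,*b,.07);print(n,A,B,np.degrees(np.arctan2((B-A)[1],(B-A)[0])),np.linalg.norm(B-A))
# mill top z .014+.125
print('mill',[atz(s,*C(u,v),.139) for u,v in[(429,235),(502,235),(466,204),(466,263)]], atz(s,*C(457,335),.014))
print('mill side',[atz(d,*p,.139) for p in [(243,228),(263,228),(253,220)]])
print('tray s',[atz(s,*p,.02) for p in [(95,262),(184,260),(140,227),(139,297)]])
print('tray d',[atz(d,*p,.02) for p in [(361,172),(424,172)]])
w=load('wrist0')
for u,v in[(329,65)]: print('mill wrist',atz(w,u,v,.139,True))
print('plate near wrist',[atz(w,u,v,.014,True) for u,v in[(247,60),(284,380),(390,374)]])
print('ter wrist',atz(w,137,290,.07,True),atz(w,170,274,.07,True))
print('crock',atz(s,95,350,0),'bottle',atz(s,498,268,0),'purple',atz(s,322,232,0))
E
python3 m.py
```

```text
near (array([ 0.5777, -0.1936,  0.014 ]), array([0.5437, 0.2216, 0.014 ]), np.float64(0.08162297561454357), np.float64(0.4165826786843935))
bar (array([ 0.7349, -0.1761,  0.034 ]), array([0.7027, 0.2315, 0.034 ]), np.float64(0.07870139442294212), np.float64(0.4088423581196129))
guard scene [array([0.5989, 0.235 , 0.062 ]), array([0.6022, 0.3406, 0.062 ]), array([0.5481, 0.2972, 0.062 ])]
dial [0.5991 0.2896 0.052 ] [0.6011 0.315  0.052 ] 85.59673413447477
dial [0.596  0.2918 0.052 ] [0.5952 0.3183 0.052 ] 91.61295028181334
amb [ 0.4375 -0.1717  0.07  ] [ 0.4299 -0.1424  0.07  ] 104.55660833190743 0.03032703023667341
amb [ 0.438  -0.1692  0.07  ] [ 0.4258 -0.1276  0.07  ] 106.27189614385335 0.04340401236127774
ter [ 0.4429 -0.0583  0.07  ] [ 0.4769 -0.0457  0.07  ] 20.362713517262296 0.036271378349342874
ter [ 0.4427 -0.0598  0.07  ] [ 0.4688 -0.0466  0.07  ] 26.697401179926555 0.029271958026272443
mill [array([0.627 , 0.0948, 0.139 ]), array([0.6285, 0.1438, 0.139 ]), array([0.6027, 0.1218, 0.139 ]), array([0.6497, 0.1177, 0.139 ])] [0.6346 0.1209 0.014 ]
mill side [array([0.6382, 0.1335, 0.139 ]), array([0.5966, 0.1125, 0.139 ]), array([0.6315, 0.1012, 0.139 ])]
tray s [array([ 0.4548, -0.4534,  0.02  ]), array([ 0.4557, -0.2588,  0.02  ]), array([ 0.358 , -0.3718,  0.02  ]), array([ 0.5485, -0.341 ,  0.02  ])]
tray d [array([ 0.5259, -0.303 ,  0.02  ]), array([ 0.3568, -0.3881,  0.02  ])]
mill wrist [0.6279 0.1208 0.139 ]
plate near wrist [array([0.5504, 0.1574, 0.014 ]), array([ 0.578 , -0.1906,  0.014 ]), array([ 0.7016, -0.183 ,  0.014 ])]
ter wrist [ 0.445  -0.0574  0.07  ] [ 0.4835 -0.0403  0.07  ]
crock [ 0.6575 -0.4147  0.    ] bottle [0.4853 0.4265 0.    ] purple [0.3707 0.0457 0.    ]
```

jog_arm(
  dr=[
    [0,0,0],
    [0,0,0],
    [0,0,0],
    [0,0,0],
    [0,0,0],
    [0,0,0],
    [0,0,0],
    [0,0,0],
    [0,0,0],
    [0,0,0],
  ],
  translation=[
    [1,-0.1,0],
    [1,-0.1,0],
    [1,-0.1,0],
    [1,-0.1,0],
    [1,-0.1,0],
    [1,-0.1,0],
    [1,-0.1,0],
    [1,-0.1,0],
    [1,0,0],
    [1,0,0],
  ],
  jaw=[0.4,0.4,0.4,0.4,0.4,0.4,0.4,0.4,0.4,0.4],
)

```text
clock: 1.15
position: [0.6047, 0.251, 0.231]
ee_rot: [0.707, 0.707, -0.0, -0.0]
ft_force: [-0.6, 0.3, -0.3]
grip_width: 0.4
grasp_force: 0.0
```

jog_arm(
  dr=[
    [0,0,0],
    [0,0,0],
    [0,0,0],
    [0,0,0],
    [0,0,0],
    [0,0,0],
    [0,0,0],
    [0,0,0],
  ],
  translation=[
    [0.8,0,0],
    [0.8,0,0],
    [0,0,1],
    [0,0,1],
    [0,0,1],
    [0,0,1],
    [0,0,0],
    [0,0,0],
  ],
  jaw=[0.4,0.4,0.4,0.4,0.4,0.4,0.4,0.4],
)

```text
clock: 1.95
position: [0.6052, 0.29, 0.1317]
ee_rot: [0.707, 0.707, -0.0, -0.0]
ft_force: [0.6, 0.1, 0.6]
grip_width: 0.397
grasp_force: 0.0
```

```bash
python3 - <<'E'
from h import *
o=manip.get_obs();print(o['position'],o['ee_rot'],o['grip_width'],o['joint_pos'])
snap('wrist','w1')
a=cv2.imread('pics/w1.png');cv2.imwrite('pics/w1.png',cv2.resize(a[150:480,120:560],(800,600)))
E
```

```text
[0.60516128 0.29004345 0.13170542] [ 7.07192418e-01  7.07021107e-01 -1.95321036e-04 -3.68142242e-06] 0.39735398575924025 [-0.38109225  0.50407514 -0.18519887  1.43870644  0.09537014  1.2079685
 -0.57790297]
```

View pics/w1.png

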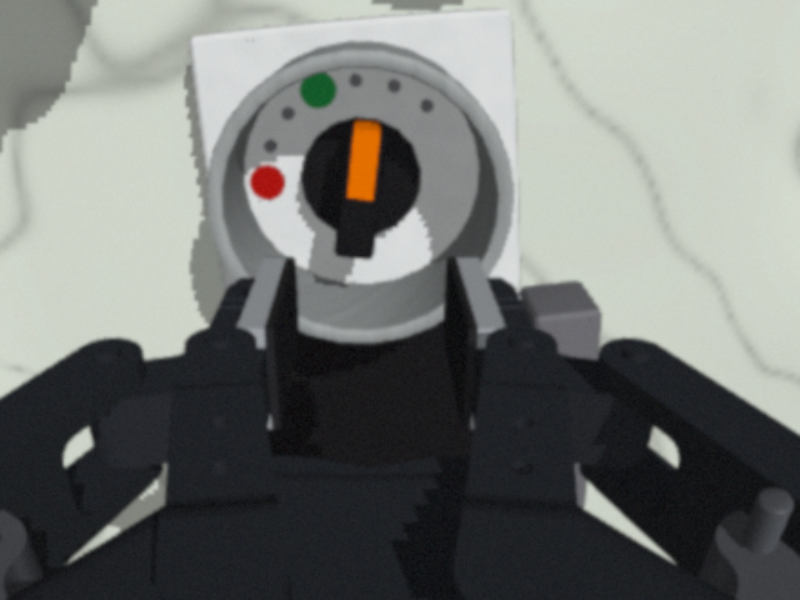

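The wrist view shows the dial bar running from (368,121) to (355,256), orange on the +y side. The red mark is at (268,182) and the green at (318,90).

```bash
python3 - <<'E'
from h import *
w=load('w1');P=lambda x,y,z:atz(w,120+x*.55,150+y*.55,z,True).round(4)
c=P(361,200,.052);t=P(368,121,.052);b=P(355,256,.052)
print(c,t,b,np.degrees(np.arctan2(*(t-b)[1::-1])))
for n,p in dict(red=(268,182),green=(318,90)).items():
  for z in(.02,): q=P(*p,z);print(n,q,np.degrees(np.arctan2(q[1]-.291,q[0]-.602)))
print('rim',P(207,185,.062),P(514,185,.062),P(361,43,.062),P(361,342,.062))
E
```

```text
[0.602  0.2887 0.052 ] [0.6044 0.3162 0.052 ] [0.5998 0.2679 0.052 ] 84.55966796899443
red [0.5649 0.2862 0.02  ] -172.628020613672
green [0.5854 0.3224 0.02  ] 117.86372549642392
rim [0.5509 0.2968 0.062 ] [0.6528 0.2968 0.062 ] [0.6023 0.3429 0.062 ] [0.6018 0.2388 0.062 ]
```

jog_arm(
  dr=[
    [0,0,0.65],
    [0,0,0.6],
    [0,0,0],
    [0,0,0],
    [0,0,0],
    [0,0,0],
    [0,0,0],
    [0,0,0],
    [0,0,0],
    [0,0,0],
  ],
  translation=[
    [0,-0.12,0],
    [0,0,0],
    [0,0,0.96],
    [0,0,0.96],
    [0,0,0.96],
    [0,0,0.96],
    [0,0,0],
    [0,0,0],
    [0,0,0],
    [0,0,0],
  ],
  jaw=[0.4,0.4,0.4,0.4,0.4,0.4,0.4,0,0,0],
  squeeze=40,
)

```text
clock: 3.0
position: [0.6018, 0.2907, 0.0377]
ee_rot: [0.737, 0.676, 0.0, -0.0]
ft_force: [-6.9, -2.1, 4.2]
grip_width: 0.155
grasp_force: 40.7
```

jog_arm(
  dr=[
    [0,0,-1],
    [0,0,-1],
    [0,0,-1],
    [0,0,-1],
    [0,0,-1],
    [0,0,-1],
    [0,0,-1],
    [0,0,-1],
    [0,0,-1],
    [0,0,-1],
  ],
  translation=[
    [0,0,0],
    [0,0,0],
    [0,0,0],
    [0,0,0],
    [0,0,0],
    [0,0,0],
    [0,0,0],
    [0,0,0],
    [0,0,0],
    [0,0,0],
  ],
  jaw=[0,0,0,0,0,0,0,0,0,0],
)

```text
clock: 4.0
position: [0.6008, 0.2905, 0.0377]
ee_rot: [0.46, 0.888, -0.0, -0.001]
ft_force: [-12.4, -3.5, 7.6]
grip_width: 0.151
grasp_force: 41.3
```

jog_arm(
  dr=[
    [0,0,-1],
    [0,0,-1],
    [0,0,-1],
    [0,0,-1],
    [0,0,-1],
    [0,0,-1],
    [0,0,-1],
    [0,0,-1],
    [0,0,-1],
    [0,0,-1],
  ],
  translation=[
    [0,0,0],
    [0,0,0],
    [0,0,0],
    [0,0,0],
    [0,0,0],
    [0,0,0],
    [0,0,0],
    [0,0,0],
    [0,0,0],
    [0,0,0],
  ],
  jaw=[0,0,0,0,0,0,0,0,0,0],
)

```text
clock: 5.0
position: [0.6002, 0.2898, 0.0377]
ee_rot: [0.129, 0.992, -0.001, -0.001]
ft_force: [-15.9, -6.1, 11.7]
grip_width: 0.152
grasp_force: 41.8
```

jog_arm(
  dr=[
    [0,0,-1],
    [0,0,-1],
    [0,0,-1],
    [0,0,-0.8],
    [0,0,-0.7],
    [0,0,0],
    [0,0,0],
  ],
  translation=[
    [0,0,0],
    [0,0,0],
    [0,0,0],
    [0,0,0],
    [0,0,0],
    [0,0,0],
    [0,0,0],
  ],
  jaw=[0,0,0,0,0,0,0],
)

```text
clock: 5.7
position: [0.6001, 0.2893, 0.0376]
ee_rot: [-0.026, 1.0, -0.001, -0.002]
ft_force: [-17.3, -7.8, 12.4]
grip_width: 0.148
grasp_force: 42.0
```

```bash
python3 - <<'E'
from h import *
from scipy.spatial.transform import Rotation as R
o=manip.get_obs();x=R.from_quat(o['ee_rot']).as_matrix()[:,0];print(o['torque'],o['ft_force'],np.degrees(np.arctan2(x[1],x[0])),o['joint_pos'])
E
```

```text
[-1.50631034  3.76473722  0.07860146] [-17.34973956  -7.81274496  12.35368736] -177.00093704861814 [-0.15701131  0.63871792 -0.50197794  1.50792903  0.33094552  1.0846176
  0.89056823]
```

jog_arm(
  dr=[
    [0,0,-0.5],
    [0,0,-0.5],
    [0,0,-0.3],
    [0,0,0],
    [0,0,0],
  ],
  translation=[
    [0,0,0],
    [0,0,0],
    [0,0,0],
    [0,0,0],
    [0,0,0],
  ],
  jaw=[0,0,0,0,0],
)

```text
clock: 6.2
position: [0.6001, 0.2892, 0.0377]
ee_rot: [-0.07, 0.998, -0.001, -0.002]
ft_force: [-17.2, -6.8, 14.2]
grip_width: 0.154
grasp_force: 53.2
```

```bash
python3 - <<'E'
from h import *
from scipy.spatial.transform import Rotation as R
o=manip.get_obs();x=R.from_quat(o['ee_rot']).as_matrix()[:,0];print(o['torque'],o['ft_force'],np.degrees(np.arctan2(x[1],x[0])))
E
```

```text
[-1.484418    3.92592404 -1.17086514] [-17.23494572  -6.81162409  14.24746002] -171.918453235054
```

jog_arm(
  dr=[
    [0,0,0.4],
    [0,0,0],
    [0,0,0],
    [0,0,0],
    [0,0,0],
    [0,0,0],
    [0,0,0],
    [0,0,0],
    [0,0,0],
    [0,0,0],
  ],
  translation=[
    [0,0,0],
    [0,0,0],
    [0,0,0],
    [0,0,-1],
    [0,0,-1],
    [0,0,-1],
    [0,0,-1],
    [0,0,-1],
    [0,0,-1],
    [0,0,-1],
  ],
  jaw=[0,0.4,0.4,0.4,0.4,0.4,0.4,0.4,0.4,0.4],
)

```text
clock: 7.2
position: [0.6026, 0.2901, 0.2129]
ee_rot: [-0.058, 0.998, 0.0, 0.001]
ft_force: [-0.3, 0.2, -0.4]
grip_width: 0.4
grasp_force: 0.0
```

jog_arm(
  dr=[
    [0,0,1],
    [0,0,1],
    [0,0,1],
    [0,0,1],
    [0,0,1],
    [0,0,1],
    [0,0,1],
    [0,0,1],
    [0,0,1],
    [0,0,1],
  ],
  translation=[
    [0,0,0],
    [0,0,0],
    [0,0,0],
    [0,0,0],
    [0,0,0],
    [0,0,0],
    [0,0,0],
    [0,0,0],
    [0,0,0],
    [0,0,0],
  ],
  jaw=[1,1,1,1,1,1,1,1,1,1],
)

```text
clock: 8.2
position: [0.6026, 0.2902, 0.2118]
ee_rot: [0.289, 0.957, 0.001, 0.001]
ft_force: [-0.5, -0.3, 0.5]
grip_width: 1.0
grasp_force: 0.0
```

jog_arm(
  dr=[
    [0,0,1],
    [0,0,1],
    [0,0,1],
    [0,0,1],
    [0,0,1],
    [0,0,1],
    [0,0,1],
    [0,0,1],
    [0,0,1],
    [0,0,1],
  ],
  translation=[
    [0,0,0],
    [0,0,0],
    [0,0,0],
    [0,0,0],
    [0,0,0],
    [0,0,0],
    [0,0,0],
    [0,0,0],
    [0,0,0],
    [0,0,0],
  ],
  jaw=[1,1,1,1,1,1,1,1,1,1],
)

```text
clock: 9.2
position: [0.6026, 0.2903, 0.2118]
ee_rot: [0.599, 0.801, 0.001, 0.001]
ft_force: [-0.0, 0.7, -0.5]
grip_width: 1.004
grasp_force: 0.0
```

```bash
cat >> h.py <<'E'
from scipy.spatial.transform import Rotation as Rt
def go(X,psi=None):
    o=manip.get_obs();M=Rt.from_quat(o['ee_rot']).as_matrix()
    print('pos',o['position'].round(4),'psi',np.degrees(np.arctan2(M[1,0],M[0,0])).round(2),'tilt',M[:,2].round(4),'q',o['joint_pos'].round(2),'ft',o['ft_force'].round(1),o['torque'].round(2))
    print('units',(M.T@(np.array(X)-o['position'])/.025).round(2))
    if psi is not None: print('turn units',(((np.degrees(np.arctan2(M[1,0],M[0,0]))-psi+180)%360-180)/4).round(2))
E
python3 - <<'E'
from h import *
go([.628,.1205,.2])
snap('side','s2')
a=cv2.imread('pics/s2.png');cv2.imwrite('pics/s2.png',cv2.resize(a[150:400,140:480],(800,588),interpolation=3))
E
```

```text
pos [0.6026 0.2903 0.2118] psi 106.45 tilt [ 0.0021  0.001  -1.    ] q [-0.29  0.46 -0.32  1.35  0.15  1.36 -0.32] ft [-0.   0.7 -0.5] [-0.03 -0.01 -0.01]
units [-6.8  -0.95  0.47]
```

View pics/s2.png

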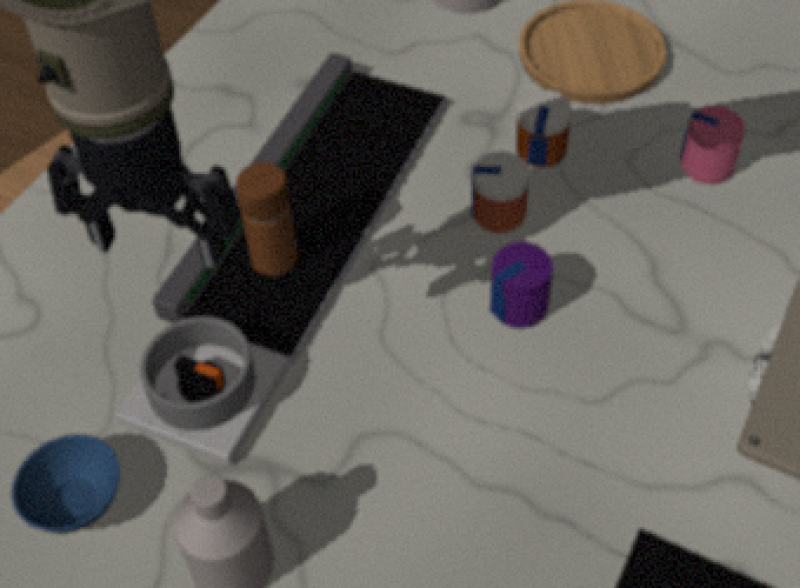

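The dial's orange half at (208,377) now points to the robot, so it is off. Everything else is in place. Now the mill.

jog_arm(
  dr=[
    [0,0,0],
    [0,0,0],
    [0,0,0],
    [0,0,0],
    [0,0,0],
    [0,0,0],
    [0,0,0],
    [0,0,0],
    [0,0,0],
  ],
  translation=[
    [-0.85,-0.12,0],
    [-0.85,-0.12,0],
    [-0.85,-0.12,0],
    [-0.85,-0.12,0],
    [-0.85,-0.12,0],
    [-0.85,-0.12,0],
    [-0.85,-0.12,0],
    [-0.85,-0.12,0],
    [0,0,0],
  ],
  jaw=[1,1,1,1,1,1,1,1,1],
)

```text
clock: 10.15
position: [0.6289, 0.1161, 0.2114]
ee_rot: [0.599, 0.801, -0.0, 0.001]
ft_force: [-0.1, 0.7, 0.5]
grip_width: 1.003
grasp_force: 0.0
```

jog_arm(
  dr=[
    [0,0,0],
    [0,0,0],
    [0,0,0],
    [0,0,0],
    [0,0,0],
    [0,0,0],
    [0,0,0],
    [0,0,0],
    [0,0,0],
    [0,0,0],
  ],
  translation=[
    [0,0,0.9],
    [0,0,0.9],
    [0,0,0.9],
    [0,0,0.9],
    [0,0,0.9],
    [0,0,0.7],
    [0,0,0],
    [0,0,0],
    [0,0,0],
    [0,0,0],
  ],
  jaw=[1,1,1,1,1,1,0,0,0,0],
  squeeze=40,
)

```text
clock: 11.15
position: [0.6284, 0.1208, 0.0821]
ee_rot: [0.597, 0.802, 0.001, 0.001]
ft_force: [-0.7, -0.2, 4.4]
grip_width: 0.576
grasp_force: 31.9
```

jog_arm(
  dr=[
    [0,0,0],
    [0,0,0],
    [0,0,0],
    [0,0,0],
    [0,0,0],
    [0,0,0],
    [0,0,0],
    [0,0,0],
  ],
  translation=[
    [0,0,0],
    [0,0,0],
    [0,0,-0.5],
    [0,0,-1],
    [0,0,-1],
    [0,0,-1],
    [0,0,-1],
    [0,0,0],
  ],
  jaw=[0,0,0,0,0,0,0,0],
)

```text
clock: 11.95
position: [0.6293, 0.1207, 0.1976]
ee_rot: [0.598, 0.802, 0.002, 0.002]
ft_force: [1.1, 0.1, -2.1]
grip_width: 0.576
grasp_force: 32.4
```

```bash
python3 - <<'E'
from h import *
go([.454,-.355,.19])
snap('scene','s3')
a=cv2.imread('pics/s3.png');cv2.imwrite('pics/s3.png',cv2.resize(a[170:400,0:480],(800,383),interpolation=3))
E
```

```text
pos [0.6293 0.1207 0.1976] psi 106.6 tilt [ 0.0066  0.0013 -1.    ] q [-0.06  0.39 -0.27  1.46  0.11  1.3  -0.04] ft [ 1.1  0.1 -2.1] [-0.04 -0.05 -0.05]
units [-16.23 -12.16   0.23]
```

View pics/s3.png

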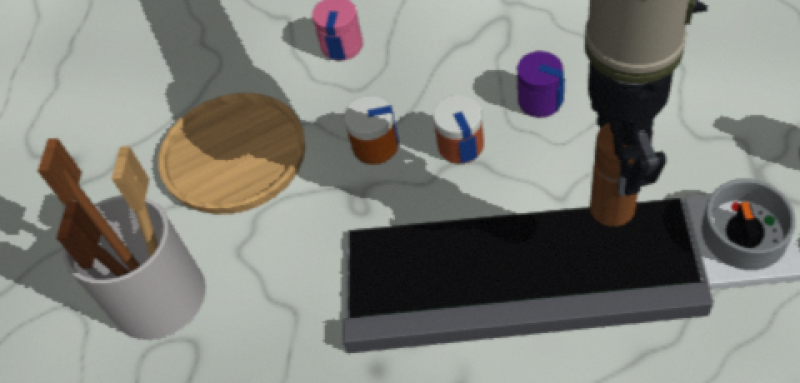

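The mill is held and lifted clear of the plate. Next is the carry to the tray.

jog_arm(
  dr=[
    [0,0,0],
    [0,0,0],
    [0,0,0],
    [0,0,0],
    [0,0,0],
    [0,0,0],
    [0,0,0],
    [0,0,0],
    [0,0,0],
    [0,0,0],
  ],
  translation=[
    [-0.79,-0.62,0],
    [-0.79,-0.62,0],
    [-0.79,-0.62,0],
    [-0.79,-0.62,0],
    [-0.79,-0.62,0],
    [-0.79,-0.62,0],
    [-0.79,-0.62,0],
    [-0.79,-0.62,0],
    [-0.79,-0.62,0],
    [-0.79,-0.62,0],
  ],
  jaw=[0,0,0,0,0,0,0,0,0,0],
)

```text
clock: 13.0
position: [0.5342, -0.1142, 0.1915]
ee_rot: [0.598, 0.802, -0.0, -0.001]
ft_force: [-0.6, -0.1, -2.7]
grip_width: 0.578
grasp_force: 32.7
```

jog_arm(
  dr=[
    [0,0,0],
    [0,0,0],
    [0,0,0],
    [0,0,0],
    [0,0,0],
    [0,0,0],
    [0,0,0],
    [0,0,0],
    [0,0,0],
    [0,0,0],
  ],
  translation=[
    [-0.79,-0.62,0],
    [-0.79,-0.62,0],
    [-0.79,-0.62,0],
    [-0.79,-0.62,0],
    [-0.79,-0.62,0],
    [-0.79,-0.62,0],
    [-0.79,-0.62,0],
    [-0.79,-0.62,0],
    [-0.6,-0.5,0],
    [-0.4,-0.3,0],
  ],
  jaw=[0,0,0,0,0,0,0,0,0,0],
)

```text
clock: 14.0
position: [0.4481, -0.3311, 0.1916]
ee_rot: [0.598, 0.801, -0.0, -0.001]
ft_force: [0.9, 0.2, -3.1]
grip_width: 0.576
grasp_force: 32.7
```

jog_arm(
  dr=[
    [0,0,0],
    [0,0,0],
    [0,0,0],
    [0,0,0],
    [0,0,0],
    [0,0,0],
    [0,0,0],
    [0,0,0],
  ],
  translation=[
    [0,0,0],
    [0,0,0.8],
    [0,0,0.8],
    [0,0,0.8],
    [0,0,0.8],
    [0,0,0.8],
    [0,0,0.4],
    [0,0,0],
  ],
  jaw=[0,0,0,0,0,0,0,0],
)

```text
clock: 14.8
position: [0.4494, -0.3283, 0.0814]
ee_rot: [0.597, 0.802, 0.0, -0.001]
ft_force: [0.2, -0.0, -2.3]
grip_width: 0.579
grasp_force: 32.7
```

```bash
python3 - <<'E'
from h import *
go([.445,-.345,.079])
E
```

```text
pos [ 0.4494 -0.3283  0.0814] psi 106.67 tilt [-0.0022  0.0019 -1.    ] q [ 0.54  0.32  0.01  1.81 -0.    1.01  0.84] ft [ 0.2 -0.  -2.3] [-0.03 -0.05 -0.02]
units [-0.59 -0.36  0.09]
```

jog_arm(
  dr=[
    [0,0,0],
    [0,0,0],
    [0,0,0],
    [0,0,0],
    [0,0,0],
    [0,0,0],
    [0,0,0],
    [0,0,0],
    [0,0,0],
    [0,0,0],
  ],
  translation=[
    [-0.6,-0.3,0],
    [0,0,0.1],
    [0,0,0],
    [0,0,0],
    [0,0,0],
    [0,0,-1],
    [0,0,-1],
    [0,0,-1],
    [0,0,-1],
    [0,0,-1],
  ],
  jaw=[0,0,0,1,1,1,1,1,1,1],
)

```text
clock: 15.8
position: [0.4471, -0.3459, 0.2069]
ee_rot: [0.597, 0.802, 0.0, 0.0]
ft_force: [0.4, -0.2, -0.2]
grip_width: 0.998
grasp_force: 0.0
```

jog_arm(
  dr=[
    [0,0,0],
    [0,0,0],
    [0,0,0],
    [0,0,0],
    [0,0,0],
    [0,0,0],
  ],
  translation=[
    [0.8,0.3,0],
    [0.8,0.3,0],
    [0.8,0.3,0],
    [0.8,0.3,0],
    [0,0,0],
    [0,0,0],
  ],
  jaw=[1,1,1,1,1,1],
)

```text
clock: 16.4
position: [0.453, -0.2609, 0.2058]
ee_rot: [0.597, 0.802, 0.0, 0.0]
ft_force: [0.2, -0.0, 0.5]
grip_width: 1.003
grasp_force: 0.0
```

```bash
python3 - <<'E'
from h import *
go([.4377,-.17,.2],105)
snap('scene','s4');snap('wrist','w4');snap('side','d4')
a=cv2.imread('pics/s4.png');b=cv2.imread('pics/w4.png');d=cv2.imread('pics/d4.png')
z=np.zeros((600,800,3),np.uint8)
z[:240,:480]=cv2.resize(a[210:310,90:290],(480,240),interpolation=3)
z[240:,:480]=cv2.resize(b,(480,360))
z[:360,480:]=cv2.resize(d[140:260,320:426],(320,360),interpolation=3)
cv2.imwrite('pics/c4.png',z)
E
```

```text
pos [ 0.453  -0.2609  0.2058] psi 106.66 tilt [ 9.e-04 -5.e-04 -1.e+00] q [ 0.47  0.13 -0.04  1.77  0.01  1.25  0.72] ft [ 0.2 -0.   0.5] [-0.01 -0.01 -0.01]
units [3.66 0.46 0.23]
turn units 0.42
```

View pics/c4.png

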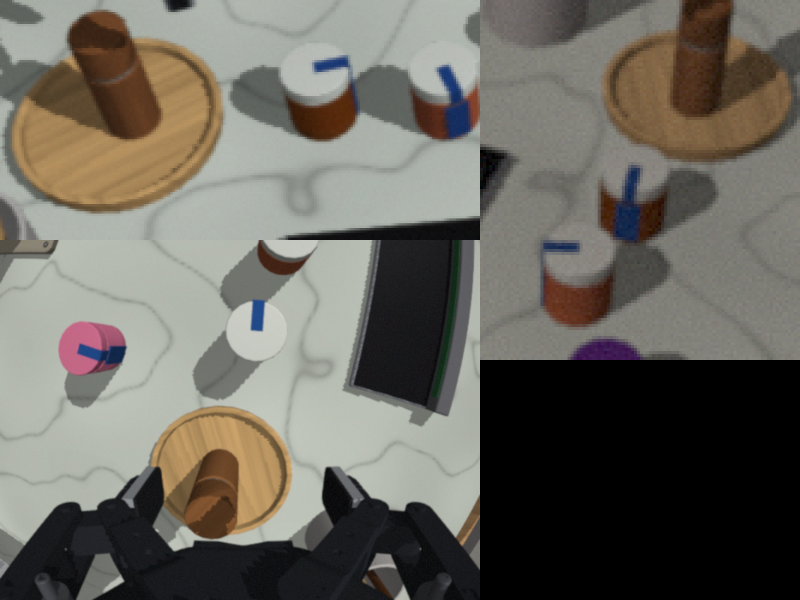

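The mill stands upright on the tray, and the fisheye view shows the amber lid with its centre at (257,330) and the stripe's outer end at (259,300).

```bash
python3 - <<'E'
from h import *
w=load('w4');P=lambda x,y,z:atz(w,x/.75,(y-240)/.75,z,True).round(4)
A=P(257,331,.07);B=P(259,300,.07);print(A,B,np.degrees(np.arctan2(*(B-A)[1::-1])))
print([P(*p,.07) for p in[(227,330),(287,330),(257,361),(257,300)]])
print('tray',[P(*p,.02) for p in[(150,470),(292,470),(221,406),(221,534)]])
E
```

```text
[ 0.4414 -0.1735  0.07  ] [ 0.4343 -0.1427  0.07  ] 102.98102993433075
[array([ 0.4128, -0.1809,  0.07  ]), array([ 0.4694, -0.1634,  0.07  ]), array([ 0.45  , -0.2022,  0.07  ]), array([ 0.4324, -0.1433,  0.07  ])]
tray [array([ 0.3578, -0.377 ,  0.02  ]), array([ 0.5377, -0.3218,  0.02  ]), array([ 0.4273, -0.2668,  0.02  ]), array([ 0.4754, -0.4476,  0.02  ])]
```

jog_arm(
  dr=[
    [0,0,0],
    [0,0,0],
    [0,0,0],
    [0,0,0],
    [0,0,0],
    [0,0,0],
    [0,0,0],
    [0,0,0],
    [0,0,0],
    [0,0,0],
  ],
  translation=[
    [0.89,0.13,0],
    [0.89,0.13,0],
    [0.89,0.13,0],
    [0.89,0.13,0],
    [0,0,0.8],
    [0,0,0.8],
    [0,0,0.8],
    [0,0,0.8],
    [0,0,0],
    [0,0,0],
  ],
  jaw=[1,1,1,1,1,1,1,1,1,1],
)

```text
clock: 17.55
position: [0.4398, -0.1726, 0.1257]
ee_rot: [0.598, 0.802, -0.0, -0.0]
ft_force: [-0.2, -0.6, 0.0]
grip_width: 1.0
grasp_force: 0.0
```

jog_arm(
  dr=[
    [0,0,0],
    [0,0,0],
    [0,0,0],
    [0,0,0],
    [0,0,0],
    [0,0,0],
    [0,0,0],
    [0,0,0],
    [0,0,0],
    [0,0,0],
  ],
  translation=[
    [0,0,0.8],
    [0,0,0.8],
    [0,0,0.8],
    [0,0,0.8],
    [0,0,0.8],
    [0,0,0],
    [0,0,0],
    [0,0,0],
    [0,0,0],
    [0,0,0],
  ],
  jaw=[1,1,1,1,1,1,0,0,0,0],
  squeeze=40,
)

```text
clock: 18.55
position: [0.441, -0.1726, 0.0271]
ee_rot: [0.598, 0.802, 0.0, 0.001]
ft_force: [-0.5, -0.3, 6.2]
grip_width: 0.718
grasp_force: 43.4
```

jog_arm(
  dr=[
    [0,0,0],
    [0,0,0],
    [0,0,0],
    [0,0,0],
    [0,0,0],
    [0,0,0],
    [0,0,0],
    [0,0,0],
  ],
  translation=[
    [0,0,0],
    [0,0,-0.4],
    [0,0,-1],
    [0,0,-1],
    [0,0,-1],
    [0,0,-1],
    [0,0,-0.6],
    [0,0,0],
  ],
  jaw=[0,0,0,0,0,0,0,0],
)

```text
clock: 19.35
position: [0.441, -0.1725, 0.1533]
ee_rot: [0.598, 0.802, 0.001, 0.002]
ft_force: [0.1, 0.4, -3.3]
grip_width: 0.72
grasp_force: 44.5
```

jog_arm(
  dr=[
    [0,0,1],
    [0,0,1],
    [0,0,1],
    [0,0,1],
    [0,0,1],
    [0,0,1],
    [0,0,1],
    [0,0,1],
    [0,0,1],
    [0,0,1],
  ],
  translation=[
    [0,0,0],
    [0,0,0],
    [0,0,0],
    [0,0,0],
    [0,0,0],
    [0,0,0],
    [0,0,0],
    [0,0,0],
    [0,0,0],
    [0,0,0],
  ],
  jaw=[0,0,0,0,0,0,0,0,0,0],
)

```text
clock: 20.35
position: [0.4392, -0.1719, 0.1496]
ee_rot: [0.837, 0.548, -0.0, -0.001]
ft_force: [0.5, -0.5, -3.6]
grip_width: 0.717
grasp_force: 44.5
```

jog_arm(
  dr=[
    [0,0,1],
    [0,0,1],
    [0,0,1],
    [0,0,1],
    [0,0,1],
    [0,0,1],
    [0,0,1],
    [0,0,1],
    [0,0,1],
    [0,0,1],
  ],
  translation=[
    [0,0,0],
    [0,0,0],
    [0,0,0],
    [0,0,0],
    [0,0,0],
    [0,0,0],
    [0,0,0],
    [0,0,0],
    [0,0,0],
    [0,0,0],
  ],
  jaw=[0,0,0,0,0,0,0,0,0,0],
)

```text
clock: 21.35
position: [0.4392, -0.1719, 0.1496]
ee_rot: [0.974, 0.229, -0.001, -0.0]
ft_force: [0.3, -0.3, -3.5]
grip_width: 0.717
grasp_force: 44.5
```

jog_arm(
  dr=[
    [0,0,1],
    [0,0,1],
    [0,0,1],
    [0,0,1],
    [0,0,0.75],
    [0,0,0],
    [0,0,0],
  ],
  translation=[
    [0,0,0],
    [0,0,0],
    [0,0,0],
    [0,0,0],
    [0,0,0],
    [0,0,0],
    [0,0,0],
  ],
  jaw=[0,0,0,0,0,0,0],
)

```text
clock: 22.05
position: [0.4394, -0.1719, 0.1499]
ee_rot: [0.998, 0.067, -0.0, -0.0]
ft_force: [0.3, -0.3, -3.2]
grip_width: 0.72
grasp_force: 44.5
```

```bash
python3 - <<'E'
from h import *
go([.6545,-.0985,.043],7.8)
E
```

```text
pos [ 0.4394 -0.1719  0.1499] psi 7.7 tilt [-7.e-04  3.e-04 -1.e+00] q [ 0.33  0.07 -0.06  1.95  0.    1.12 -1.16] ft [ 0.3 -0.3 -3.2] [0.02 0.05 0.03]
units [ 8.92 -1.76  4.27]
turn units -0.03
```

jog_arm(
  dr=[
    [0,0,0],
    [0,0,0],
    [0,0,0],
    [0,0,0],
    [0,0,0],
    [0,0,0],
    [0,0,0],
    [0,0,0],
    [0,0,0],
    [0,0,0],
  ],
  translation=[
    [0.9,-0.18,0],
    [1,-0.2,0],
    [1,-0.2,0],
    [1,-0.2,0],
    [1,-0.2,0],
    [1,-0.2,0],
    [1,-0.2,0],
    [1,-0.2,0],
    [0.7,-0.12,0],
    [0.3,-0.06,0],
  ],
  jaw=[0,0,0,0,0,0,0,0,0,0],
)

```text
clock: 23.05
position: [0.6554, -0.0979, 0.1495]
ee_rot: [0.998, 0.068, -0.0, -0.0]
ft_force: [-0.2, 0.2, -1.9]
grip_width: 0.716
grasp_force: 44.5
```

jog_arm(
  dr=[
    [0,0,0],
    [0,0,0],
    [0,0,0],
    [0,0,0],
    [0,0,0],
    [0,0,0],
    [0,0,0],
  ],
  translation=[
    [0,0,0],
    [0,0,0.8],
    [0,0,0.8],
    [0,0,0.8],
    [0,0,0.8],
    [0,0,0.6],
    [0,0,0],
  ],
  jaw=[0,0,0,0,0,0,0],
)

```text
clock: 23.75
position: [0.6524, -0.0995, 0.0531]
ee_rot: [0.998, 0.066, -0.002, -0.0]
ft_force: [-0.5, 0.2, -3.6]
grip_width: 0.716
grasp_force: 44.6
```

```bash
python3 - <<'E'
from h import *
go([.6545,-.0985,.0413],7.8)
E
```

```text
pos [ 0.6524 -0.0995  0.0531] psi 7.58 tilt [-4.e-03  2.e-04 -1.e+00] q [ 0.16  0.55 -0.11  1.54  0.06  1.06 -1.4 ] ft [-0.5  0.2 -3.6] [0.02 0.02 0.04]
units [ 0.09 -0.03  0.47]
turn units -0.05
```

Set it down, release, rise, and look at it along with the terracotta jar.

jog_arm(
  dr=[
    [0,0,0],
    [0,0,0],
    [0,0,0],
    [0,0,0],
    [0,0,0],
    [0,0,0],
    [0,0,0],
    [0,0,0],
    [0,0,0],
    [0,0,0],
  ],
  translation=[
    [0.1,0,0.3],
    [0,0,0.14],
    [0,0,0],
    [0,0,0],
    [0,0,0],
    [0,0,-0.6],
    [0,0,-1],
    [0,0,-1],
    [0,0,-1],
    [0,0,-1],
  ],
  jaw=[0,0,0,1,1,1,1,1,1,1],
)

```text
clock: 24.75
position: [0.6573, -0.0987, 0.1622]
ee_rot: [0.998, 0.066, 0.001, 0.0]
ft_force: [0.0, 0.2, -0.7]
grip_width: 1.002
grasp_force: 0.0
```

jog_arm(
  dr=[
    [0,0,0],
    [0,0,0],
    [0,0,0],
    [0,0,0],
    [0,0,0],
    [0,0,0],
    [0,0,0],
    [0,0,0],
  ],
  translation=[
    [-1,0,-0.5],
    [-1,0,-0.5],
    [-1,0,0],
    [-1,0,0],
    [-1,0,0],
    [-1,0,0],
    [0,0,0],
    [0,0,0],
  ],
  jaw=[1,1,1,1,1,1,1,1],
)

```text
clock: 25.55
position: [0.5087, -0.1187, 0.186]
ee_rot: [0.998, 0.066, 0.001, 0.0]
ft_force: [0.4, 0.0, 0.1]
grip_width: 0.998
grasp_force: 0.0
```

```bash
python3 - <<'E'
from h import *
go([.443,-.058,.2],25)
snap('scene','s5');snap('wrist','w5');snap('side','d5')
a=cv2.imread('pics/s5.png');b=cv2.imread('pics/w5.png');d=cv2.imread('pics/d5.png')
z=np.zeros((600,800,3),np.uint8)
z[:240,:480]=cv2.resize(a[220:380,180:500],(480,240),interpolation=3)
z[240:,:480]=cv2.resize(b,(480,360))
z[:330,480:]=cv2.resize(d[150:260,260:367],(320,330),interpolation=3)
z[330:,480:]=cv2.resize(a[210:300,200:307],(320,270),interpolation=3)
cv2.imwrite('pics/c5.png',z)
E
```

```text
pos [ 0.5087 -0.1187  0.186 ] psi 7.58 tilt [ 2.6e-03 -5.0e-04 -1.0e+00] q [ 0.24  0.14 -0.11  1.79  0.02  1.21 -1.31] ft [0.4 0.  0.1] [-0.01  0.01  0.02]
units [-2.29 -2.75 -0.57]
turn units -4.35
```

View pics/c5.png

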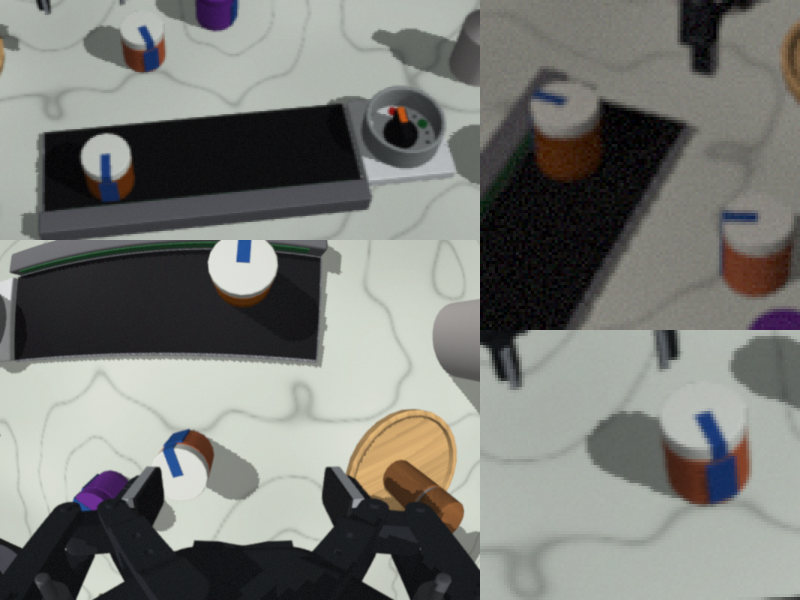

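The amber jar stands on the plate with its stripe pointing at the bar. The terracotta jar has not moved: inner end of its stripe at (704,415) and outer end at (722,452) in the lower-right crop.

```bash
python3 - <<'E'
from h import *
s=load('s5');d=load('d5');w=load('w5')
def rep(n,A,B): print(n,A.round(4),B.round(4),np.degrees(np.arctan2(*(B-A)[1::-1])).round(1))
T=lambda c,p,z,ox,oy,k,x0,y0,f=False:atz(c,(p[0]-ox)/k+x0,(p[1]-oy)/k+y0,z,f)
rep('amb s',T(s,(105,155),.084,0,0,1.5,180,220),T(s,(107,182),.084,0,0,1.5,180,220))
rep('amb d',T(d,(565,101),.084,480,0,3,260,150),T(d,(532,95),.084,480,0,3,260,150))
rep('amb w',T(w,(242,265),.084,0,240,.75,0,0,True),T(w,(245,241),.084,0,240,.75,0,0,True))
rep('ter s',T(s,(704,415),.07,480,330,3,200,210),T(s,(722,452),.07,480,330,3,200,210))
rep('ter d',T(d,(757,217),.07,480,0,3,260,150),T(d,(722,217),.07,480,0,3,260,150))
rep('ter w',T(w,(182,475),.07,0,240,.75,0,0,True),T(w,(169,448),.07,0,240,.75,0,0,True))
print('bar near top edge', T(w,(15,272),.034,0,240,.75,0,0,True),T(w,(325,248),.034,0,240,.75,0,0,True))
E
```

```text
amb s [ 0.6546 -0.0984  0.084 ] [ 0.6921 -0.0941  0.084 ] 6.4
amb d [ 0.6551 -0.0994  0.084 ] [ 0.6861 -0.0929  0.084 ] 11.8
amb w [ 0.6532 -0.0982  0.084 ] [ 0.6773 -0.0977  0.084 ] 1.3
ter s [ 0.4419 -0.0575  0.07  ] [ 0.4753 -0.0443  0.07  ] 21.5
ter d [ 0.4434 -0.0581  0.07  ] [ 0.4701 -0.0447  0.07  ] 26.7
ter w [ 0.4452 -0.0631  0.07  ] [ 0.4731 -0.048   0.07  ] 28.5
bar near top edge [0.67054414 0.21657324 0.034     ] [ 0.70720115 -0.18219252  0.034     ]
```

jog_arm(
  dr=[
    [0,0,-0.82],
    [0,0,-0.82],
    [0,0,-0.82],
    [0,0,-0.82],
    [0,0,-0.82],
    [0,0,0],
    [0,0,0],
    [0,0,0],
    [0,0,0],
    [0,0,0],
  ],
  translation=[
    [0,0,0],
    [0,0,0],
    [0,0,0],
    [0,0,0],
    [0,0,0],
    [-0.35,-0.82,0],
    [-0.35,-0.82,0],
    [-0.35,-0.82,0],
    [-0.35,-0.82,0],
    [0,0,0],
  ],
  jaw=[1,1,1,1,1,1,1,1,1,1],
)

```text
clock: 26.7
position: [0.4423, -0.0559, 0.1845]
ee_rot: [0.978, 0.209, -0.0, -0.0]
ft_force: [0.0, 0.1, 0.1]
grip_width: 1.0
grasp_force: 0.0
```

```bash
python3 - <<'E'
from h import *
go([.443,-.058,.026],24)
E
```

```text
pos [ 0.4423 -0.0559  0.1845] psi 24.17 tilt [-2.e-04  3.e-04 -1.e+00] q [ 0.21 -0.02 -0.19  1.96 -0.    1.2  -1.12] ft [0.  0.1 0.1] [ 0.02 -0.01 -0.01]
units [-0.01  0.09  6.34]
turn units 0.04
```

jog_arm(
  dr=[
    [0,0,0],
    [0,0,0],
    [0,0,0],
    [0,0,0],
    [0,0,0],
    [0,0,0],
    [0,0,0],
    [0,0,0],
    [0,0,0],
  ],
  translation=[
    [0,0.09,0.79],
    [0,0,0.79],
    [0,0,0.79],
    [0,0,0.79],
    [0,0,0.79],
    [0,0,0.79],
    [0,0,0.79],
    [0,0,0.79],
    [0,0,0],
  ],
  jaw=[1,1,1,1,1,1,1,1,1],
)

```text
clock: 27.6
position: [0.4429, -0.0599, 0.0242]
ee_rot: [0.978, 0.208, -0.002, -0.001]
ft_force: [-0.5, -0.5, 1.0]
grip_width: 1.003
grasp_force: 0.0
```

jog_arm(
  dr=[
    [0,0,0],
    [0,0,0],
    [0,0,0],
    [0,0,0],
    [0,0,0],
    [0,0,0],
    [0,0,0],
    [0,0,0],
    [0,0,0],
    [0,0,0],
  ],
  translation=[
    [0,0,0],
    [0,0,0],
    [0,0,0],
    [0,0,0],
    [0,0,0],
    [0,0,-0.4],
    [0,0,-1],
    [0,0,-1],
    [0,0,-1],
    [0,0,-1],
  ],
  jaw=[0,0,0,0,0,0,0,0,0,0],
  squeeze=40,
)

```text
clock: 28.6
position: [0.4435, -0.0599, 0.1379]
ee_rot: [0.978, 0.208, -0.0, -0.0]
ft_force: [0.2, -0.8, -1.2]
grip_width: 0.718
grasp_force: 44.1
```

jog_arm(
  dr=[
    [0,0,0.97],
    [0,0,0.97],
    [0,0,0.97],
    [0,0,0.97],
    [0,0,0.97],
    [0,0,0],
    [0,0,0],
  ],
  translation=[
    [0,0,0],
    [0,0,0],
    [0,0,0],
    [0,0,0],
    [0,0,0],
    [0,0,0],
    [0,0,0],
  ],
  jaw=[0,0,0,0,0,0,0],
)

```text
clock: 29.3
position: [0.4438, -0.0599, 0.1367]
ee_rot: [0.999, 0.041, 0.0, 0.0]
ft_force: [-0.0, -0.9, -1.7]
grip_width: 0.715
grasp_force: 44.1
```

```bash
python3 - <<'E'
from h import *
go([.6425,.051,.042],4.6)
E
```

```text
pos [ 0.4438 -0.0599  0.1367] psi 4.71 tilt [ 2.e-04 -0.e+00 -1.e+00] q [ 0.21  0.03 -0.18  2.02  0.01  1.09 -1.46] ft [-0.  -0.9 -1.7] [-0.    0.02 -0.03]
units [ 8.29 -3.77  3.79]
turn units 0.03
```

jog_arm(
  dr=[
    [0,0,0],
    [0,0,0],
    [0,0,0],
    [0,0,0],
    [0,0,0],
    [0,0,0],
    [0,0,0],
    [0,0,0],
    [0,0,0],
    [0,0,0],
  ],
  translation=[
    [0.9,-0.4,0],
    [0.95,-0.43,0],
    [0.95,-0.43,0],
    [0.95,-0.43,0],
    [0.95,-0.43,0],
    [0.95,-0.43,0],
    [0.95,-0.43,0],
    [0.9,-0.4,0],
    [0.5,-0.25,0],
    [0.3,-0.14,0],
  ],
  jaw=[0,0,0,0,0,0,0,0,0,0],
)

```text
clock: 30.3
position: [0.6437, 0.0515, 0.136]
ee_rot: [0.999, 0.041, -0.0, -0.0]
ft_force: [0.8, -0.1, -2.3]
grip_width: 0.716
grasp_force: 44.1
```

jog_arm(
  dr=[
    [0,0,0],
    [0,0,0],
    [0,0,0],
    [0,0,0],
    [0,0,0],
    [0,0,0],
    [0,0,0],
    [0,0,0],
  ],
  translation=[
    [0,0,0],
    [0,0,0.8],
    [0,0,0.8],
    [0,0,0.8],
    [0,0,0.6],
    [0,0,0.4],
    [0,0,0],
    [0,0,0],
  ],
  jaw=[0,0,0,0,0,0,0,0],
)

```text
clock: 31.1
position: [0.6435, 0.0506, 0.052]
ee_rot: [0.999, 0.04, 0.0, -0.0]
ft_force: [-0.2, 0.8, -0.6]
grip_width: 0.717
grasp_force: 44.1
```

```bash
python3 - <<'E'
from h import *
go([.6425,.051,.0403],4.6)
E
```

```text
pos [0.6435 0.0506 0.052 ] psi 4.6 tilt [ 8.e-04  1.e-04 -1.e+00] q [ 0.01  0.53 -0.22  1.58  0.13  1.04 -1.73] ft [-0.2  0.8 -0.6] [-0.02 -0.05 -0.05]
units [-0.04 -0.02  0.47]
turn units -0.0
```

jog_arm(
  dr=[
    [0,0,0],
    [0,0,0],
    [0,0,0],
    [0,0,0],
    [0,0,0],
    [0,0,0],
    [0,0,0],
    [0,0,0],
    [0,0,0],
    [0,0,0],
  ],
  translation=[
    [0,0,0.3],
    [0,0,0.15],
    [0,0,0],
    [0,0,0],
    [0,0,0],
    [0,0,-0.6],
    [0,0,-1],
    [0,0,-1],
    [0,0,-1],
    [0,0,-1],
  ],
  jaw=[0,0,0,1,1,1,1,1,1,1],
)

```text
clock: 32.1
position: [0.6433, 0.0507, 0.1574]
ee_rot: [0.999, 0.04, 0.001, -0.0]
ft_force: [-0.4, 0.2, 0.2]
grip_width: 1.003
grasp_force: 0.0
```

jog_arm(
  dr=[
    [0,0,0],
    [0,0,0],
    [0,0,-1],
    [0,0,-1],
    [0,0,-1],
    [0,0,-1],
    [0,0,-1],
    [0,0,-1],
    [0,0,-1],
    [0,0,-1],
  ],
  translation=[
    [0,0,-1],
    [0,0,-1],
    [0,0,0],
    [0,0,0],
    [0,0,0],
    [0,0,0],
    [0,0,0],
    [0,0,0],
    [0,0,0],
    [0,0,0],
  ],
  jaw=[1,1,1,1,1,1,1,1,1,1],
)

```text
clock: 33.1
position: [0.6433, 0.0507, 0.2063]
ee_rot: [0.949, 0.315, 0.001, 0.0]
ft_force: [-0.5, -0.6, -1.1]
grip_width: 0.999
grasp_force: 0.0
```

jog_arm(
  dr=[
    [0,0,-1],
    [0,0,-1],
    [0,0,-1],
    [0,0,-1],
    [0,0,-1],
    [0,0,-1],
    [0,0,-1],
    [0,0,-1],
    [0,0,-1],
    [0,0,-1],
  ],
  translation=[
    [0,0,0],
    [0,0,0],
    [0,0,0],
    [0,0,0],
    [0,0,0],
    [0,0,0],
    [0,0,0],
    [0,0,0],
    [0,0,0],
    [0,0,0],
  ],
  jaw=[0.4,0.4,0.4,0.4,0.4,0.4,0.4,0.4,0.4,0.4],
)

```text
clock: 34.1
position: [0.6433, 0.0506, 0.2063]
ee_rot: [0.784, 0.621, 0.0, 0.0]
ft_force: [0.1, 0.5, 0.7]
grip_width: 0.4
grasp_force: 0.0
```

jog_arm(
  dr=[
    [0,0,-1],
    [0,0,-1],
    [0,0,-1],
    [0,0,-1],
    [0,0,-1],
    [0,0,-1],
    [0,0,-1],
    [0,0,-1],
    [0,0,-1],
    [0,0,-1],
  ],
  translation=[
    [0,0,0],
    [0,0,0],
    [0,0,0],
    [0,0,0],
    [0,0,0],
    [0,0,0],
    [0,0,0],
    [0,0,0],
    [0,0,0],
    [0,0,0],
  ],
  jaw=[0.4,0.4,0.4,0.4,0.4,0.4,0.4,0.4,0.4,0.4],
)

```text
clock: 35.1
position: [0.6433, 0.0506, 0.2063]
ee_rot: [0.524, 0.852, 0.0, 0.0]
ft_force: [-0.6, 0.1, -0.4]
grip_width: 0.397
grasp_force: 0.0
```

jog_arm(
  dr=[
    [0,0,-1],
    [0,0,-1],
    [0,0,-1],
    [0,0,-1],
    [0,0,-1],
    [0,0,-1],
    [0,0,-1],
    [0,0,-1],
    [0,0,-1],
    [0,0,-1],
  ],
  translation=[
    [0,0,0],
    [0,0,0],
    [0,0,0],
    [0,0,0],
    [0,0,0],
    [0,0,0],
    [0,0,0],
    [0,0,0],
    [0,0,0],
    [0,0,0],
  ],
  jaw=[0.4,0.4,0.4,0.4,0.4,0.4,0.4,0.4,0.4,0.4],
)

```text
clock: 36.1
position: [0.6432, 0.0505, 0.2063]
ee_rot: [0.201, 0.979, -0.0, 0.0]
ft_force: [-0.3, -0.5, 0.0]
grip_width: 0.401
grasp_force: 0.0
```

jog_arm(
  dr=[
    [0,0,-1],
    [0,0,-1],
    [0,0,-1],
    [0,0,-1],
    [0,0,-1],
    [0,0,-1],
    [0,0,-1],
    [0,0,0],
    [0,0,0],
    [0,0,0],
  ],
  translation=[
    [0,0,0],
    [0,0,0],
    [0,0,0],
    [0,0,0],
    [0,0,0],
    [0,0,0],
    [0,0,0],
    [0,0,0],
    [0,0,0],
    [0,0,0],
  ],
  jaw=[0.4,0.4,0.4,0.4,0.4,0.4,0.4,0.4,0.4,0.4],
)

```text
clock: 37.1
position: [0.6432, 0.0506, 0.2055]
ee_rot: [-0.039, 0.999, -0.0, 0.0]
ft_force: [0.2, 0.8, 0.3]
grip_width: 0.401
grasp_force: 0.0
```

```bash
python3 - <<'E'
from h import *
go([.602,.2905,.13],184.6)
a=snap('scene','s6')['color'][:,:,::-1];d=snap('side','d6')['color'][:,:,::-1];b=snap('wrist','w6')['color'][:,:,::-1]
z=np.zeros((600,800,3),np.uint8)
z[:280,:]=cv2.resize(a[220:360,90:490],(800,280),interpolation=3)
z[280:,:400]=cv2.resize(d[140:300,220:420],(400,320),interpolation=3)
z[280:580,400:]=cv2.resize(b,(400,300))
cv2.imwrite('pics/c6.png',z)
E
```

```text
pos [0.6432 0.0506 0.2055] psi -175.5 tilt [ 5.e-04 -1.e-04 -1.e+00] q [ 0.38  0.49 -0.73  1.41  0.33  1.37  1.29] ft [0.2 0.8 0.3] [0.01 0.05 0.02]
units [0.89 9.7  3.02]
turn units -0.02
```

View pics/c6.png

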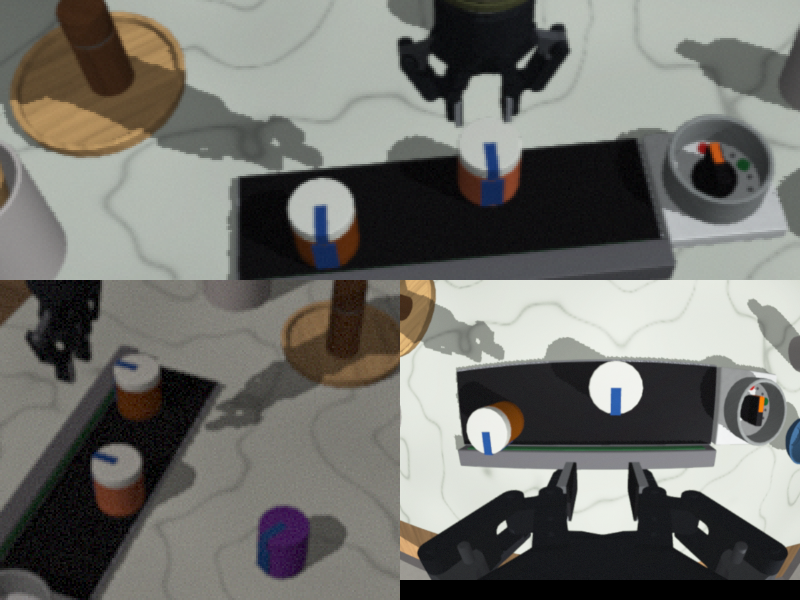

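Both jars stand on the plate with their stripes toward the bar. The mill is on the tray and the pointer is still at red. I'll check the terracotta pose numerically.

```bash
python3 - <<'E'
from h import *
s=load('s6');w=load('w6');d=load('d6')
def rep(n,A,B): 
  for X in (A,):
    r=X[:2]-[.625,.0195];c,q=np.cos(.08),np.sin(.08);L=[c*r[0]+q*r[1],-q*r[0]+c*r[1]]
  print(n,A.round(4),'warmer',np.round(L,4),(np.degrees(np.arctan2(*(B-A)[1::-1]))-4.6).round(1))
S=lambda u,v:atz(s,u/2+90,v/2+220,.084)
D=lambda u,v:atz(d,u/2+220,(v-280)/2+140,.084)
W=lambda u,v:atz(w,(u-400)/.625,(v-280)/.625,.084,True)
rep('amb s',S(321,207),S(322,241));rep('ter s',S(490,146),S(491,179))
rep('ter d',D(117,463),D(93,457));rep('amb d',D(138,370),D(116,364))
rep('ter w',W(616,388),W(616,415));rep('amb w',W(488,430),W(488,454))
E
```

```text
amb s [ 0.655  -0.0974  0.084 ] warmer [ 0.0205 -0.1189] -0.4
ter s [0.5926 0.0633 0.084 ] warmer [-0.0288  0.0462] -5.9
ter d [0.5883 0.0646 0.084 ] warmer [-0.033   0.0479] 3.8
amb d [ 0.6508 -0.0955  0.084 ] warmer [ 0.0165 -0.1167] 0.5
ter w [0.5925 0.0626 0.084 ] warmer [-0.029   0.0455] 0.5
amb w [ 0.6534 -0.0941  0.084 ] warmer [ 0.0193 -0.1155] -8.7
```

The terracotta jar was knocked about 5 cm back, to warmer x -0.03, y 0.046, with its label still square. I'll regrasp it at the current yaw and shift it back.

jog_arm(
  dr=[
    [0,0,0],
    [0,0,0],
    [0,0,0],
    [0,0,0],
    [0,0,0],
    [0,0,0],
    [0,0,0],
  ],
  translation=[
    [0.67,0.22,0],
    [0.67,0.22,0],
    [0.67,0.22,0],
    [0,0,0.8],
    [0,0,0.8],
    [0,0,0],
    [0,0,0],
  ],
  jaw=[1,1,1,1,1,1,1],
)

```text
clock: 37.95
position: [0.5918, 0.0631, 0.1655]
ee_rot: [-0.04, 0.999, 0.0, -0.0]
ft_force: [1.0, 0.3, 0.8]
grip_width: 1.003
grasp_force: 0.0
```

jog_arm(
  dr=[
    [0,0,0],
    [0,0,0],
    [0,0,0],
    [0,0,0],
    [0,0,0],
    [0,0,0],
    [0,0,0],
    [0,0,0],
    [0,0,0],
    [0,0,0],
  ],
  translation=[
    [0,0,0.83],
    [0,0,0.83],
    [0,0,0.83],
    [0,0,0.83],
    [0,0,0.83],
    [0,0,0.83],
    [0,0,0],
    [0,0,0],
    [0,0,0],
    [0,0,0],
  ],
  jaw=[1,1,1,1,1,1,1,0,0,0],
  squeeze=40,
)

```text
clock: 38.95
position: [0.5931, 0.0633, 0.0426]
ee_rot: [-0.04, 0.999, -0.0, 0.002]
ft_force: [-0.5, 0.2, 7.2]
grip_width: 0.716
grasp_force: 44.1
```

jog_arm(
  dr=[
    [0,0,0],
    [0,0,0],
    [0,0,0],
    [0,0,0],
    [0,0,0],
    [0,0,0],
    [0,0,0],
    [0,0,0],
  ],
  translation=[
    [0,0,0],
    [0,0,-0.4],
    [0,0,-0.4],
    [-0.5,0,0],
    [-0.5,0,0],
    [-0.5,0,0],
    [-0.5,0,0],
    [0,0,0],
  ],
  jaw=[0,0,0,0,0,0,0,0],
)

```text
clock: 39.75
position: [0.6428, 0.0672, 0.0614]
ee_rot: [-0.04, 0.999, 0.0, 0.001]
ft_force: [0.2, -0.7, -0.9]
grip_width: 0.715
grasp_force: 43.9
```

```bash
python3 - <<'E'
from h import *
go([.641,.066,.042],184.6)
E
```

```text
pos [0.6428 0.0672 0.0614] psi -175.43 tilt [ 1.3e-03  7.0e-04 -1.0e+00] q [ 0.33  0.62 -0.68  1.55  0.42  1.12  1.2 ] ft [ 0.2 -0.7 -0.9] [-0. -0.  0.]
units [ 0.08 -0.04  0.78]
turn units -0.01
```

jog_arm(
  dr=[
    [0,0,0],
    [0,0,0],
    [0,0,0],
    [0,0,0],
    [0,0,0],
    [0,0,0],
    [0,0,0],
    [0,0,0],
    [0,0,0],
    [0,0,0],
  ],
  translation=[
    [0,0,0.4],
    [0,0,0.36],
    [0,0,0],
    [0,0,0],
    [0,0,0],
    [0,0,-0.6],
    [0,0,-1],
    [0,0,-1],
    [0,0,-1],
    [0,0,-1],
  ],
  jaw=[0,0,0,1,1,1,1,1,1,1],
)

```text
clock: 40.75
position: [0.6415, 0.0672, 0.1588]
ee_rot: [-0.04, 0.999, 0.0, 0.0]
ft_force: [-0.4, -0.1, -0.1]
grip_width: 0.997
grasp_force: 0.0
```

jog_arm(
  dr=[
    [0,0,0],
    [0,0,0],
    [0,0,0],
    [0,0,0],
    [0,0,0],
    [0,0,0],
    [0,0,0],
    [0,0,0],
    [0,0,0],
    [0,0,0],
  ],
  translation=[
    [0,1,0],
    [0,1,0],
    [0,1,0],
    [0.2,1,0],
    [0.2,1,0],
    [0.2,1,0],
    [0.2,1,0],
    [0.1,1,0],
    [0,1,0],
    [0,0,0],
  ],
  jaw=[1,1,0.4,0.4,0.4,0.4,0.4,0.4,0.4,0.4],
)

```text
clock: 41.75
position: [0.5992, 0.2942, 0.1579]
ee_rot: [-0.043, 0.999, 0.001, 0.0]
ft_force: [-0.8, 0.0, -0.1]
grip_width: 0.393
grasp_force: 0.0
```

```bash
cat > chk.py <<'E'
from h import *
import sys
t=sys.argv[1]
a=snap('scene','s'+t)['color'][:,:,::-1];d=snap('side','d'+t)['color'][:,:,::-1]
z=np.zeros((600,800,3),np.uint8)
z[:280,:]=cv2.resize(a[220:360,90:490],(800,280),interpolation=3)
z[280:,:400]=cv2.resize(d[140:300,220:420],(400,320),interpolation=3)
z[280:,400:]=cv2.resize(d[250:345,160:279],(400,320),interpolation=3)
cv2.imwrite(f'pics/c{t}.png',z)
E
python3 chk.py 7; python3 -c "
from h import *
go([.602,.2905,.038],184.6)"
```

```text
pos [0.6009 0.29   0.1574] psi -175.33 tilt [ 5.e-04  2.e-04 -1.e+00] q [ 0.    0.58 -0.75  1.4   0.4   1.32  0.88] ft [ 0.2 -0.6 -0.3] [-0.05 -0.03 -0.07]
units [-0.04  0.02  4.77]
turn units 0.02
```

View pics/c7.png

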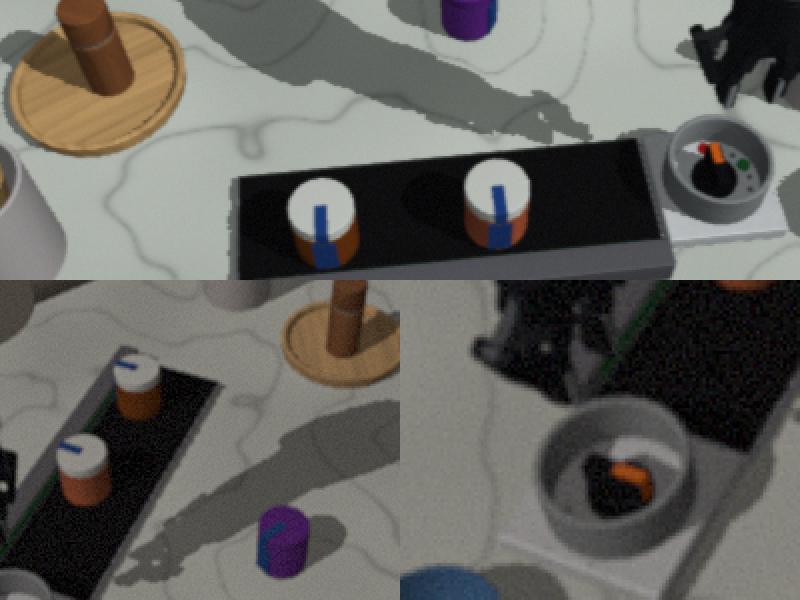

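```bash
python3 - <<'E'
from h import *
s=load('s7');d=load('d7')
def rep(n,A,B): 
  r=A[:2]-[.625,.0195];c,q=np.cos(.08),np.sin(.08);L=[c*r[0]+q*r[1],-q*r[0]+c*r[1]]
  print(n,'warmer',np.round(L,4),(np.degrees(np.arctan2(*(B-A)[1::-1]))-4.6).round(1))
S=lambda u,v,z=.084:atz(s,u/2+90,v/2+220,z)
D=lambda u,v:atz(d,u/2+220,(v-280)/2+140,.084)
rep('amb s',S(321,207),S(322,241));rep('ter s',S(497,187),S(501,221))
rep('ter d',D(83,452),D(60,445));rep('amb d',D(138,370),D(116,364))
A=S(711,163,.052);B=S(717,142,.052);print('dial',A,B,184.6-np.degrees(np.arctan2(*(B-A)[1::-1])))
E
```

```text
amb s warmer [ 0.0205 -0.1189] -0.4
ter s warmer [0.0173 0.0469] -1.8
ter d warmer [0.0147 0.0471] 0.3
amb d warmer [ 0.0165 -0.1167] 0.5
dial [0.59888203 0.28222726 0.052     ] [0.57452227 0.29250461 0.052     ] 27.474811462029976
```

Both jars are good. I'll check the dial angle by segmenting the orange half in code.

```bash
cat > dial.py <<'E'
from h import *
import sys
def dial(c,fish=False,box=None):
    im=c['color'].astype(int);m=(im[...,0]>150)&(im[...,1]<150)&(im[...,1]>60)&(im[...,2]<60)
    v,u=np.nonzero(m);P=[atz(c,a,b,.052,fish) for a,b in zip(u,v)]
    P=np.array([p for p in P if np.hypot(p[0]-.602,p[1]-.2905)<.04])
    if len(P)<8: return None
    q=P.mean(0)[:2];r=np.degrees(np.arctan2(q[1]-.2905,q[0]-.602))
    return len(P),q.round(4),'angle rad',np.radians((184.6-r)%360).round(3)
if __name__=='__main__':
    for t in sys.argv[1:]: print(t,dial(load(t)))
    c=snap('wrist','wd');print('wrist',dial(c,True))
E
python3 dial.py s0 scene0 s7 d7 2>/dev/null || python3 dial.py scene0 side0 s2 s3 s6 s7 d7
```

```text
scene0 (35, array([0.5987, 0.302 ]), 'angle rad', np.float64(1.37))
side0 None
s2 None
s3 (39, array([0.5855, 0.2892]), 'angle rad', np.float64(0.005))
s6 (36, array([0.5856, 0.289 ]), 'angle rad', np.float64(6.27))
s7 (33, array([0.5862, 0.2892]), 'angle rad', np.float64(6.281))
d7 None
wrist (498, array([0.5892, 0.2887]), 'angle rad', np.float64(6.221))
```

jog_arm(
  dr=[
    [0,0,0],
    [0,0,0],
    [0,0,0],
    [0,0,0],
    [0,0,0],
    [0,0,0],
    [0,0,0],
    [0,0,0],
    [0,0,0],
    [0,0,0],
  ],
  translation=[
    [0,0,0.8],
    [0,0,0.8],
    [0,0,0.8],
    [0,0,0.8],
    [0,0,0.8],
    [0,0,0.76],
    [0,0,0],
    [0,0,0],
    [0,0,0],
    [0,0,0],
  ],
  jaw=[0.4,0.4,0.4,0.4,0.4,0.4,0.4,0,0,0],
  squeeze=40,
)

```text
clock: 42.9
position: [0.6018, 0.2893, 0.0388]
ee_rot: [-0.04, 0.999, -0.0, 0.001]
ft_force: [-1.1, -3.1, 4.0]
grip_width: 0.148
grasp_force: 42.7
```

jog_arm(
  dr=[
    [0,0,1],
    [0,0,1],
    [0,0,1],
    [0,0,1],
    [0,0,1],
    [0,0,1],
    [0,0,1],
    [0,0,1],
    [0,0,1],
    [0,0,1],
  ],
  translation=[
    [0,0,0],
    [0,0,0],
    [0,0,0],
    [0,0,0],
    [0,0,0],
    [0,0,0],
    [0,0,0],
    [0,0,0],
    [0,0,0],
    [0,0,0],
  ],
  jaw=[0,0,0,0,0,0,0,0,0,0],
)

```text
clock: 43.9
position: [0.6018, 0.289, 0.0387]
ee_rot: [0.306, 0.952, -0.0, 0.001]
ft_force: [-1.4, -3.3, 3.1]
grip_width: 0.15
grasp_force: 42.7
```

jog_arm(
  dr=[
    [0,0,1],
    [0,0,1],
    [0,0,1],
    [0,0,1],
    [0,0,1],
    [0,0,1],
    [0,0,1],
    [0,0,0.2],
    [0,0,0],
    [0,0,0],
  ],
  translation=[
    [0,0,0],
    [0,0,0],
    [0,0,0],
    [0,0,0],
    [0,0,0],
    [0,0,0],
    [0,0,0],
    [0,0,0],
    [0,0,0],
    [0,0,0],
  ],
  jaw=[0,0,0,0,0,0,0,0,0,0],
)

```text
clock: 44.9
position: [0.6016, 0.2889, 0.0387]
ee_rot: [0.531, 0.847, -0.0, 0.001]
ft_force: [-2.8, -5.7, 4.8]
grip_width: 0.15
grasp_force: 43.0
```

```bash
python3 -c "
from h import *
go([.602,.2905,.2],115.85)"
```

```text
pos [0.6016 0.2889 0.0387] psi 115.8 tilt [ 1.1e-03 -8.0e-04 -1.0e+00] q [-0.17  0.63 -0.47  1.51  0.31  1.08 -0.27] ft [-2.8 -5.7  4.8] [-1.02  0.5  -0.04]
units [ 0.04  0.04 -6.45]
turn units -0.01
```

Turned 68.8°. Release, rise, and do a final check.

jog_arm(
  dr=[
    [0,0,0],
    [0,0,0],
    [0,0,0],
    [0,0,0],
    [0,0,0],
    [0,0,0],
    [0,0,0],
    [0,0,0],
    [0,0,0],
    [0,0,0],
  ],
  translation=[
    [0,0,0],
    [0,0,0],
    [0,0,0],
    [0,0,-0.8],
    [0,0,-1],
    [0,0,-1],
    [0,0,-1],
    [0,0,-1],
    [0,0,0],
    [0,0,0],
  ],
  jaw=[0.4,0.4,0.4,0.4,0.4,0.4,0.4,0.4,0.4,0.4],
)

```text
clock: 45.9
position: [0.6012, 0.2899, 0.1579]
ee_rot: [0.531, 0.847, 0.0, 0.0]
ft_force: [0.1, -0.6, -0.5]
grip_width: 0.402
grasp_force: 0.0
```

```bash
python3 chk.py 8; python3 dial.py s8
python3 - <<'E'
from h import *
b=cv2.imread('pics/c8.png');w=cv2.imread('pics/wd.png');b[280:,400:]=cv2.resize(w[60:380,120:520],(400,320));cv2.imwrite('pics/c8.png',b)
E
```

```text
s8 (38, array([0.5925, 0.3004]), 'angle rad', np.float64(0.89))
wrist (527, array([0.5957, 0.3009]), 'angle rad', np.float64(1.108))
```

View pics/c8.png

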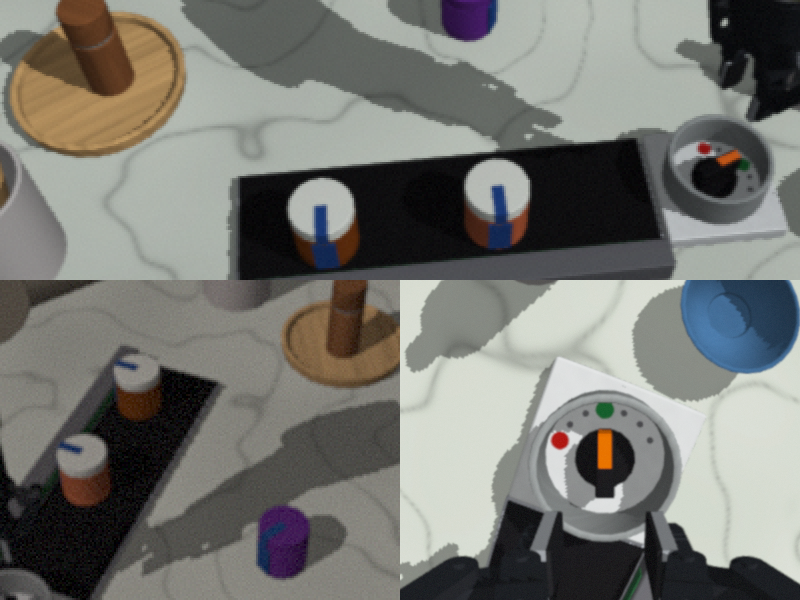

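The overhead view shows the pointer at (605,450) in line with the green mark at (605,410). The jars and the mill are in place.

```bash
python3 -c "
from workcell import manip
print(manip.hand_in())"
```

```text
the job is handed in; nothing more can be done
None
```

I handed the job in with the mill upright on the tray, both jars present (amber and terracotta) on the plate with labels squarely facing the reader bar about 1–2 cm away, and the dial turned to off first and to green last; the terracotta jar was knocked aside once and put back, and the hand-in returned no verdict.

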